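Put the dried strainer and funnel away with their own kind

TASK

The tea strainer and the funnel have dried: put each away with its own kind. Lay the strainer flat in the wooden flap-lid box with the tea spoon, wholly inside and below the rim so that the flap could shut over it, and stand the funnel mouth down on the floor of the slatted crate beside the jam jar. Leave the other things on the shelf where they are and the jam jar upright.

Things in the scene. Friction and masses are not known exactly. Their poses are not given: they have to be found in the camera images.
- strainer: Stainless steel tea strainer, 167 mm long, about 90 g, lying rim down, mesh dome up. Origin: centre of the round rim, underside; z up. Rim 68 mm across, 14 mm high; the dome rises to 40 mm. A straight stiff bar handle, 13 mm wide, 3 to 14 mm above the underside, runs from x = -34 to -120 mm; two lugs reach to x = +47 mm. Centre of mass about 20 mm from the origin towards the handle.
- strainer_grip (a point): Point on the strainer's handle at (-52, 0, 8.5) mm in its frame, mid-height of the bar, 18 mm clear of the rim: a good place to grip, fingers closing across the handle (along the strainer's y). Axes as the strainer's.
- strainer_end (a point): Free end of the strainer's handle, at (-120, 0, 8.5) mm in the strainer's frame.
- funnel: Orange silicone (stiff) funnel, about 60 g, standing mouth down, spout up. Origin: centre of the mouth on the underside; z up along the spout. Mouth 96 mm across, cone narrowing to 23 mm across at 56 mm height, then a slightly tapered spout to 17 mm across at its top, 108 mm up. Can be gripped by the spout from above.
- funnel_spout (a point): Point on the funnel's axis in the spout, 90 mm above the mouth; the spout is 19 mm across there.
- tea_box: Wooden box, fixed, open with its flap lid folded back. Outside 165 mm (x) by 220 mm (y) by 70 mm high; walls and floor 8 mm, so inside 149 by 204 mm. Origin: centre of the underside; the flap is hinged on the +x rim. A tea spoon lies inside along the +x wall; the rest of the box is free.
- flap (a joint): Angle of the box's flap lid, rad: 0 shut, 2.3 fully back. It starts open at 1.9 to 2.25 (leaning away over +x), stays where it is by a stiff hinge and can be left so. The flap is 8 mm thick and about 165 mm from hinge to free edge.
- crate: Slatted wooden crate, fixed, open-topped. Outside 170 mm (x) by 220 mm (y) by 80 mm high; walls and floor 8 mm, so inside 154 by 204 mm. Origin: centre of the underside. A jam jar stands in its +y half; the -y half is free.
- caddy_spoon: Small steel tea spoon, 93 mm long, 30 mm wide, 9 mm high, lying in the box along its +x wall, 30 g. Origin: under the bowl's centre; its handle runs along its own -x.
- jam_jar: Jam jar with a steel lid, 68 mm across, 85 mm high, 0.3 kg, standing loose in the crate's +y half. Origin: centre of the underside.
- vase: Green glass vase, 78 mm across, 185 mm high, standing loose at the back. Origin: centre of the underside.
- jug: Grey plastic measuring jug turned upside down, 104 mm across its mouth, 130 mm high, loose. Origin: centre of the mouth, on the shelf; its handle sticks out 90 mm to its own +x.
- tea_tin: Round aluminium tea tin, 79 mm across, 112 mm high, standing loose near the robot. Origin: centre of the underside.
- mug: Blue ceramic mug, 82 mm across, 90 mm high, loose, near the robot. Origin: centre of the underside; handle to its own +y.
- wooden_spoon: Wooden spoon, 200 mm long, 58 mm wide at the bowl, lying loose at the robot's right, along its own x. Origin: its middle, on the underside.
- oil_bottle: Amber glass oil bottle, 62 mm across, 190 mm high, standing loose at the robot's left. Origin: centre of the underside.
Mind the look-alikes: they are no part of the job. Several things look just like the funnel: the one meant starts farthest from the robot's base. Of the things that look like the strainer, take the one that is farthest to the robot's right at the start.

How it is judged:
By the outcome, as a careful person would: the job done as asked, in the order asked, and still so for the second after the job is handed in, with the robot touching nothing.
It also fails if it takes over 53 s, if anything falls off the work surface, if the arm or the gripper's body presses on something with over 40 N, if the wrist force passes 120 N, or if a joint passes its speed limit or range.

ROBOT

A 6-joint arm with a two-finger parallel gripper is mounted at the origin on the work surface. World frame = base frame: x ahead of the robot, y to its left, z up, the work surface at z = 0. Lengths are in m, angles in rad, forces in N, time in s.
With the tool pointing down it reaches from about 0.35 to 0.975 m from the base axis. Payload 4.9 kg.
Tool frame: the origin (TCP) lies at the very end of the fingers, on their centre line; the grasp point (between the pads) lies 19 mm behind it (pinch_z is the distance from the TCP to the grasp point, in m); z points along the fingers, y is the line along which they close (so a half turn about z gives the same grasp; the last joint's range is limited). The gripper opens to 85 mm and grips with 20 to 120 N. Pads are 22 mm wide; open, the fingers measure 114 mm over their backs; the gripper's body (76 mm by 85 mm) begins 54 mm behind the grasp point. The pads swing forward as they close: fully open they stand 13 mm farther back than shut.
Start: joints at [1.072, 0.053, 1.613, -0, 1.476, -0.119], TCP at [0.232, 0.58, 0.231] pointing down, gripper open.
Joint ranges: [-3.01, 3.01], [-1.01, 2.22], [0.06, 2.58], [-1.02, 4.17], [0.09, 2.62], [-3.14, 3.14]. Speed limits (rad/s): [2.57, 2.57, 3.14, 3.14, 3.14, 3.14].

INTERFACE

Orientations are given as a unit quaternion [w, x, y, z].
In Python, from plant import * gives the robot as it stands. The module is installed in compiled form; this text tells all that it offers.
- The arm moves only by the tool play_rows, never from a script. Its arguments are lists of equal length, an entry for each row: "linear": the shift along the world's x, y, z in m, a list of three; "turn": the turn about the world's z in degrees. A call has 1 to 8 rows; each row shifts and turns the commanded pose from where the row before left it; what a row does not reach is not made up. A row lasts 1/8 s, in which the tool goes at most 62.5 mm and 10.7 degrees, less where a joint would pass 70% of its speed; a pose out of reach is approached as far as the arm can. A call is refused whole if a number of a shift passes 0.0625 or a number of a turn 10.7, either way. A call with a gripper value outside its range is refused whole. "hand" is the finger opening in m, from 0 to 0.0854, set as the call begins (left out, the last holds). The fingers move at their own pace and stop on an object; the grip force is fixed at half the most. Time passes only in rows, so rows that do not move let the fingers close. It gives the time, the measured TCP pose, the force, the opening and the grip force at its end, in the units of the state.
- state(): the state, without advancing time (a new reading comes with each control period).
- grab_frame(name): name is "scene" or "top" or "wrist"; returns the picture (400x640x3 uint8, red, green, blue); there is no depth.
- camera_info(name): a dict with "camera_matrix" (3x3 intrinsics, pixels), "distortion" ([k1, k2, p1, p2, k3] as OpenCV has them; the pictures are not rectified), "origin" and "attitude" of the camera in the world; the wrist camera has in their place "mount" (4x4, takes a point from camera to tool coordinates, whose origin is the TCP and whose axes are the flange's). Camera axes: x right, y down, z forward; pixel columns grow to the right and rows downward; lengths in m; the calibration is good to about 2 mm. A picture is of the moment at which its call begins: read the wrist's pose just before it. camera_info takes no time and is no camera call.
- job_done(): hands the job in; it is judged then, once.
Trained networks look in the newest picture that a camera, given by its name, has taken for a name from the list of things; names that differ only in an ending like _2 or _b are one class to them, and where a whole thing is asked for, a point or a joint stands for the part that bears it (a point fixed in the world has none). Each returns a list of dicts, best first, with "p" (0 to 1); they miss things now and then, are a little off and sometimes report something else, mostly with a low value. They report only what shows in the picture. A call takes as long as a camera call. They do not tell look-alikes from the thing itself.
- trace(camera, thing): "region" (400x640 bool, what is visible of it) and "location" ([column, row] in pixels, amid what is visible of it).
The state is a dict: "time": time; "joint_pos": joint angles; "joint_vel": joint speeds; "joint_efforts": joint torques, N m; "tool_pos": TCP position; "tool_rot": TCP orientation; "contact_force": force on the tool from outside, world axes, zero at the start; "ft_torque": the same for the moment, N m; "gripper_width": opening from 0.0 (shut) to 1.0 (fully open); "grasp_force": force on a finger pad.
Only numpy, scipy, OpenCV 4.12 (cv2) and the standard library are available. Lean on these libraries where they do the work, as an engineer would, in place of code of your own. Each camera call takes 0.05 s, during which the arm holds its last target. There are 200 camera calls.

## Working session

There is one attempt and no reset: what is moved stays moved. The work goes in short steps, Python scripts to look and compute and a tool call to move; the robot and the scene stay as the last step left them, time stands still between calls to the robot, and variables do not carry over. Pictures are saved under pics/ and viewed, at most 10 in all, crops included, and the job is handed in when it is done.

Besides the shell and the picture viewer there is one more tool, called after "Request:" as name([rows], argument=value, ...), one row to a line, values as JSON. play_rows: Moves the arm, as the interface text tells. Its arguments: {"type":"object","properties":{"linear":{"type":"array","items":{"type":"array","items":{"type":"number"}}},"turn":{"type":"array","items":{"type":"number"}},"hand":{"type":"number"}},"required":["linear","turn"]}

```bash
mkdir -p pics; cat > h.py <<'E'
from plant import *
import numpy as np, cv2
from scipy.spatial.transform import Rotation as R
def cam(n):
    i=camera_info(n); K=np.array(i["camera_matrix"],float); D=np.array(i["distortion"],float)
    if n=="wrist":
        s=state(); q=s["tool_rot"]; T=np.eye(4); T[:3,:3]=R.from_quat([q[1],q[2],q[3],q[0]]).as_matrix(); T[:3,3]=s["tool_pos"]
        T=T@np.array(i["mount"]); return K,D,T[:3,:3],T[:3,3]
    a=np.array(i["attitude"],float)
    Rm=a if a.shape==(3,3) else R.from_quat([a[1],a[2],a[3],a[0]]).as_matrix()
    return K,D,Rm,np.array(i["origin"],float)
def unproj(c,px,z):
    K,D,Rm,o=c
    p=cv2.undistortPoints(np.array(px,float).reshape(-1,1,2),K,D).reshape(-1,2)
    d=np.c_[p,np.ones(len(p))]@Rm.T
    return o+d*((z-o[2])/d[:,2])[:,None]
def proj(c,P):
    K,D,Rm,o=c
    return cv2.projectPoints((np.array(P,float).reshape(-1,3)-o)@Rm,np.zeros(3),np.zeros(3),K,D)[0].reshape(-1,2)
def save(f,im): cv2.imwrite(f,cv2.cvtColor(im,cv2.COLOR_RGB2BGR))
E
python3 - <<'E'
from h import *
for n in("scene","top"):
    print({k:np.round(v,3).tolist() for k,v in camera_info(n).items()})
    im=grab_frame(n); save(f"pics/{n}.png",im)
    for t in("strainer","funnel","tea_box","crate","jam_jar","caddy_spoon"):
        print(n,t,[(round(d["p"],2),np.round(d["location"]).tolist(),int(d["region"].sum())) for d in trace(n,t)])
print(state())
E
```

```text
{'camera_matrix': [[362.891, 0.0, 322.427], [0.0, 362.891, 199.358], [0.0, 0.0, 1.0]], 'distortion': [-0.067, 0.0, 0.0, 0.0, 0.0], 'origin': [1.126, 0.229, 1.03], 'attitude': [-0.164, 0.52, 0.804, -0.239]}
scene strainer [(0.88, [351.0, 212.0], 428), (0.69, [479.0, 214.0], 491)]
scene funnel [(0.97, [337.0, 168.0], 483), (0.83, [312.0, 196.0], 577)]
scene tea_box [(0.59, [421.0, 253.0], 4589)]
scene crate [(0.91, [247.0, 164.0], 3072)]
scene jam_jar [(0.56, [264.0, 165.0], 401)]
scene caddy_spoon []
{'camera_matrix': [[409.517, 0.0, 325.899], [0.0, 409.517, 201.536], [0.0, 0.0, 1.0]], 'distortion': [0.007, 0.0, 0.0, 0.0, 0.0], 'origin': [0.405, 0.014, 1.312], 'attitude': [-0.034, 0.716, -0.695, 0.046]}
top strainer [(0.74, [301.0, 214.0], 482)]
top funnel [(0.77, [351.0, 222.0], 681), (0.55, [335.0, 263.0], 744)]
top tea_box [(0.89, [218.0, 172.0], 6846)]
top crate [(0.59, [436.0, 216.0], 3873), (0.43, [491.0, 218.0], 413)]
top jam_jar [(0.65, [407.0, 228.0], 432), (0.5, [237.0, 269.0], 617)]
top caddy_spoon [(0.73, [220.0, 172.0], 6756), (0.68, [229.0, 177.0], 113), (0.56, [490.0, 219.0], 472)]
{'time': 0.7, 'joint_pos': array([ 1.07199430e+00,  5.26617436e-02,  1.61284442e+00,  5.10953704e-05,
        1.47601149e+00, -1.18982572e-01]), 'joint_vel': array([-1.37511193e-03, -2.50137979e-04, -8.11292336e-04,  2.65728081e-04,
        9.96589596e-04,  3.53463895e-06]), 'joint_efforts': array([-5.93158857e-04, -3.93583596e+01, -3.70356917e+01, -2.97073120e-04,
        5.97672260e-04,  3.00502177e-05]), 'tool_pos': array([0.23169855, 0.58047013, 0.23136056]), 'tool_rot': array([-1.28304411e-05,  1.88772621e-01,  9.82020822e-01,  4.34531491e-05]), 'contact_force': array([-0.11297358, -0.38492206, -0.11494215]), 'ft_torque': array([ 0.01191143,  0.00629312, -0.01839684]), 'grasp_force': 0.0, 'gripper_width': 1.0006471069839376}
```

View pics/top.png

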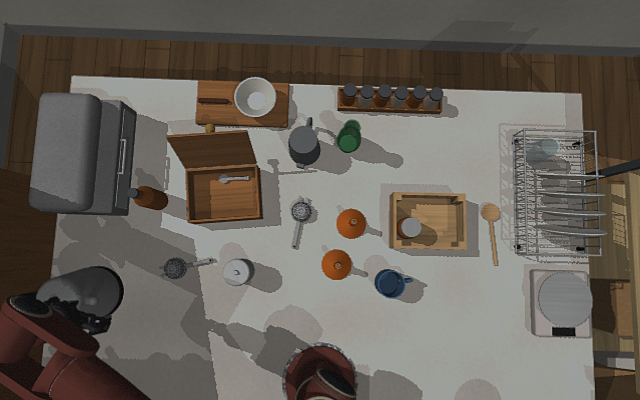

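View pics/scene.png

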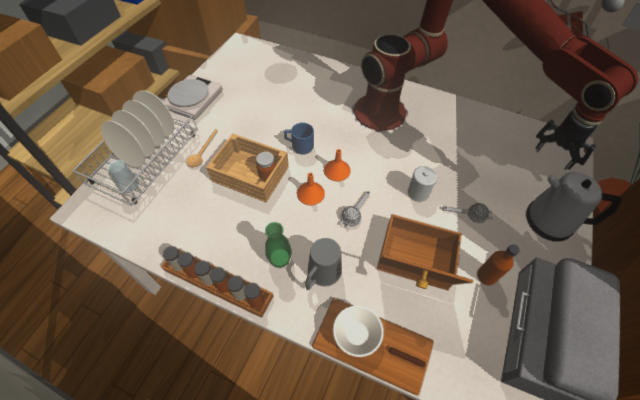

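The top view (up = +x, left = +y) shows strainer-like things at (301,211) and (176,267). The one at (301,211) is farthest right, so it is the one meant. Funnel-like things are at (351,222) and (337,264). The one at (351,222) is farther from the base at about (325,385), so it is the one meant. The box is around (224,193) with its flap up-image, and the crate is around (428,221) with the jar at its left. I'll confirm in one crop and measure.

```bash
python3 - <<'E'
from h import *
im=grab_frame("top"); save("pics/crop.png",cv2.resize(im[125:290,160:480],None,fx=2.5,fy=2.5,interpolation=cv2.INTER_CUBIC))
c=cam("top"); cs=cam("scene"); print(proj(c,[[0,0,0],[.5,0,0]]))
ft=trace("top","funnel"); st=trace("top","strainer"); jt=trace("top","jam_jar")
for n,px in(("fun spout",[d["location"] for d in ft]),): print(n,unproj(c,px,.03).round(3).tolist())
for n,l,z in(("funnel",ft,0.02),("strainer",st,.012)):
  for d in l:
    ys,xs=np.nonzero(d["region"]); P=unproj(c,np.c_[xs,ys],z)[:,:2]
    m=P.mean(0); u,s,v=np.linalg.svd(P-m,full_matrices=False); t=(P-m)@v[0]
    print(n,m.round(3),"axis deg",np.degrees(np.arctan2(*v[0][::-1])).round(1),"ext",t.min().round(3),t.max().round(3),"r",np.hypot(*m).round(3), "med end", (m+v[0]*t.min()).round(3),(m+v[0]*t.max()).round(3))
grab_frame("scene")
for d in trace("scene","funnel"): print("scene funnel",unproj(cs,d["location"],.04).round(3).tolist(),d["p"])
for d in trace("scene","strainer"): print("scene str",unproj(cs,d["location"],.012).round(3).tolist(),d["p"])
E
```

```text
[[319.1195979  381.08363754]
 [323.9374898  218.38721681]]
fun spout [[0.358, -0.041, 0.03], [0.47, -0.261, 0.03], [0.491, -0.09, 0.03], [0.622, 0.336, 0.03]]
funnel [ 0.356 -0.04 ] axis deg -115.0 ext -0.047 0.047 r 0.359 med end [0.376 0.003] [ 0.336 -0.083]
funnel [ 0.477 -0.266] axis deg -72.5 ext -0.041 0.041 r 0.546 med end [ 0.465 -0.227] [ 0.489 -0.305]
funnel [ 0.486 -0.084] axis deg -99.1 ext -0.049 0.049 r 0.493 med end [ 0.494 -0.036] [ 0.478 -0.133]
funnel [0.626 0.339] axis deg -152.6 ext -0.189 0.182 r 0.712 med end [0.794 0.426] [0.464 0.255]
strainer [0.504 0.078] axis deg 169.9 ext -0.058 0.103 r 0.51 med end [0.562 0.068] [0.403 0.096]
scene funnel [[0.38, -0.04, 0.04]] 0.83
scene funnel [[0.517, -0.069, 0.04]] 0.66
scene str [[0.336, 0.46, 0.012]] 0.95
scene str [[0.515, 0.081, 0.012]] 0.76
```

View pics/crop.png

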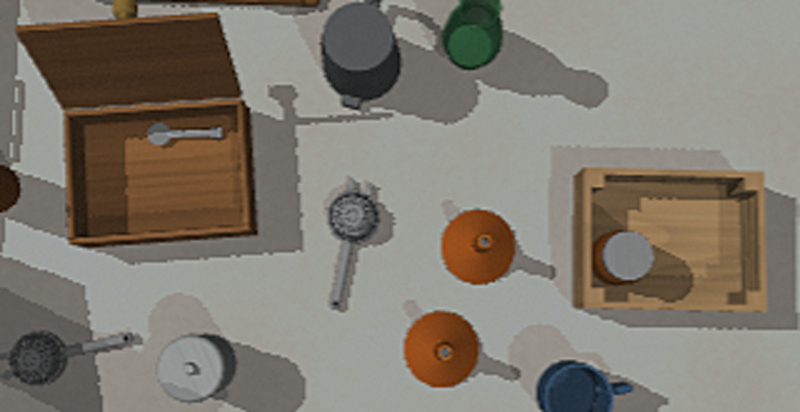

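The crop confirms it. The right-hand strainer has its rim at crop (352,216), i.e. (301,211), and its handle runs towards the robot, ending at (336,305). The far funnel's spout tip is at crop (484,241), i.e. (354,221). The box rim and crate corners are clear, and the tea spoon lies at (185,132) in the crop.

```bash
python3 - <<'E'
from h import *
c=cam("top")
def U(n,pts,z):
    P=unproj(c,np.array(pts)/2.5+[160,125],z)[:,:2]; print(n,P.round(4).tolist()); return P
for n,p,z in(("box",[(66,112),(243,100),(251,234),(71,243)],.07),("crate",[(583,172),(764,172),(766,310),(583,309)],.08)):
    P=U(n,p,z); print(" centre",P.mean(0).round(4)," yaw of y axis",[np.degrees(np.arctan2(*(P[a]-P[b])[::-1])).round(1)-90 for a,b in((0,1),(3,2))],"x axis",[np.degrees(np.arctan2(*(P[a]-P[b])[::-1])).round(1) for a,b in((0,3),(1,2))], "len",[np.linalg.norm(P[a]-P[b]).round(3) for a,b in((0,1),(3,2),(0,3),(1,2))])
P=U("str rim,end",[(352,214),(336,306)],.014); d=P[0]-P[1]; print("yaw",np.degrees(np.arctan2(d[1],d[0])),np.linalg.norm(d))
U("funnel tips",[(484,241),(444,351)],.108); U("jar top",[(628,256)],.085); U("spoon",[(160,134),(222,132)],.014)
E
```

```text
box [[0.631, 0.4256], [0.653, 0.2106], [0.4885, 0.1931], [0.4711, 0.4088]]
 centre [0.5609 0.3095]  yaw of y axis [np.float64(5.799999999999997), np.float64(4.599999999999994)] x axis [np.float64(6.0), np.float64(6.1)] len [np.float64(0.216), np.float64(0.216), np.float64(0.161), np.float64(0.165)]
crate [[0.5755, -0.2076], [0.5824, -0.4289], [0.4152, -0.4296], [0.4099, -0.2093]]
 centre [ 0.4957 -0.3188]  yaw of y axis [np.float64(1.7999999999999972), np.float64(1.4000000000000057)] x axis [np.float64(0.6), np.float64(0.3)] len [np.float64(0.221), np.float64(0.22), np.float64(0.166), np.float64(0.167)]
str rim,end [[0.5215, 0.0744], [0.4048, 0.0903]]
yaw -7.767832863002227 0.11781579842148886
funnel tips [[0.486, -0.0865], [0.3565, -0.0426]]
jar top [[0.4747, -0.2619]]
spoon [[0.6166, 0.323], [0.6217, 0.2443]]
```

Measured sizes match the given ones: box 216×163 mm, crate 220×167 mm, strainer rim to handle end 118 mm. Next I move above the strainer grip point at (0.470, 0.081).

Request:
play_rows([
  [0.022, -0.045, 0],
  [0.022, -0.045, 0],
  [0.022, -0.045, 0],
  [0.022, -0.045, 0],
  [0.022, -0.045, 0],
  [0.022, -0.045, 0],
  [0.022, -0.045, 0],
  [0.022, -0.045, 0],
], turn=[1.4, 1.4, 1.4, 1.4, 1.4, 1.4, 1.4, 1.4])

```text
time: 2.05
tool_pos: [0.4082, 0.219, 0.2316]
tool_rot: [0.0, 0.092, 0.996, 0.0]
contact_force: [-0.1, 0.3, 0.2]
gripper_width: 1.002
grasp_force: 0.0
```

Request:
play_rows([
  [0.022, -0.045, 0],
  [0.02, -0.045, 0],
  [0.02, -0.048, -0.02],
  [0, 0, -0.03],
  [0, 0, -0.02],
  [0, 0, 0],
  [0, 0, 0],
], turn=[1.4, 1.4, 0, 0, 0, 0, 0], hand=0.05)

```text
time: 2.92
tool_pos: [0.4702, 0.0826, 0.1624]
tool_rot: [0.001, 0.068, 0.998, 0.0]
contact_force: [0.1, 0.1, 0.7]
gripper_width: 0.588
grasp_force: 0.0
```

```bash
python3 - <<'E'
from h import *
c=cam("wrist"); im=grab_frame("wrist"); 
for t,z in(("strainer",.012),("strainer_grip",.009),("funnel",.05)):
  for d in trace("wrist",t):
    ys,xs=np.nonzero(d["region"]); P=unproj(c,np.c_[xs,ys],z)[:,:2]; 
    m=P.mean(0); u,s,v=np.linalg.svd(P-m,full_matrices=False); q=(P-m)@v[0]
    h=P[(q*-np.sign(v[0][0])>.045)]
    print(t,d["p"],d["location"],m.round(4),"axis",np.degrees(np.arctan2(v[0][1],v[0][0])).round(1),q.min().round(3),q.max().round(3),"handle far part",h.mean(0).round(4) if len(h) else 0)
g=np.array([.470,.0814,.009]); o=np.array([.5215,.0744,.014])
for p in proj(c,[g,o,[.4048,.0903,.0085]]): cv2.circle(im,tuple(int(a) for a in p),3,(255,0,0),-1); print(p)
save("pics/w1.png",im); s=state(); print(s["time"],s["tool_pos"],s["tool_rot"],s["gripper_width"],s["joint_pos"])
E
```

```text
strainer 0.96 [322.4, 226.5] [0.5009 0.0791] axis -9.9 -0.1 0.066 handle far part [0.4294 0.0915]
strainer_grip 0.66 [320.7, 225.1] [0.5021 0.079 ] axis -9.5 -0.101 0.065 handle far part [0.43   0.0913]
funnel 0.83 [130.6, 226.5] [ 0.4773 -0.0673] axis 119.0 -0.089 0.053 handle far part [ 0.4545 -0.025 ]
funnel 0.76 [141.4, 59.1] [ 0.3596 -0.0258] axis -103.9 -0.047 0.066 handle far part [ 0.3467 -0.0785]
funnel 0.56 [574.0, 302.9] [0.5917 0.2766] axis -88.9 -0.036 0.049 handle far part 0
funnel 0.33 [616.3, 383.3] [0.6877 0.3287] axis -110.8 -0.03 0.036 handle far part 0
[316.19786615 180.2013377 ]
[316.28805945 237.31129996]
[316.08624218 101.8669948 ]
3.125 [0.47036854 0.08264937 0.16259481] [1.08040307e-03 6.74741354e-02 9.97720434e-01 9.85343066e-05] 0.5847473195370542 [ 1.79289273e-02 -2.61314042e-01  2.01981690e+00  1.21419662e-05
  1.38092005e+00 -1.41781872e+00]
```

View pics/w1.png

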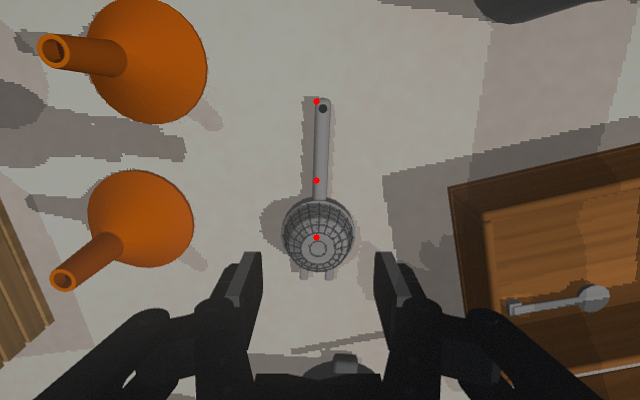

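The wrist view shows the handle running from (323,101) to about (320,195), roughly 4 px right of my projected marks. The rim is centred near (318,234). I'll refine from those pixels.

```bash
python3 - <<'E'
from h import *
c=cam("wrist"); P=unproj(c,[(324,101),(320,195),(318,234),(322,155)],.014)[:,:2]; print(P.round(4))
d=P[1]-P[0]; d/=np.linalg.norm(d); print("yaw",np.degrees(np.arctan2(d[1],d[0])), "grip",(P[0]+d*.068).round(4),"origin",(P[0]+d*.12).round(4), "tooly",np.degrees(np.arctan2(*(R.from_quat(np.roll(state()["tool_rot"],-1)).as_matrix()[:2,1])[::-1])))
E
```

```text
[[0.405  0.0968]
 [0.4826 0.0831]
 [0.5188 0.0764]
 [0.448  0.0895]]
yaw -9.98083021275909 grip [0.472 0.085] origin [0.5232 0.076 ] tooly 82.26217107291133
```

Request:
play_rows([
  [0.001, 0.002, -0.03],
  [0, 0, -0.04],
  [0, 0, -0.04],
  [0, 0, -0.03],
  [0, 0, -0.014],
  [0, 0, -0.005],
  [0, 0, 0],
], turn=[-2.3, 0, 0, 0, 0, 0, 0])

```text
time: 4.0
tool_pos: [0.4716, 0.0845, 0.0033]
tool_rot: [0.001, 0.088, 0.996, 0.0]
contact_force: [-0.1, 0.9, -0.1]
gripper_width: 0.588
grasp_force: 0.0
```

Request:
play_rows([
  [0, 0, 0],
  [0, 0, 0],
  [0, 0, 0],
  [0, 0, 0],
  [0, 0, 0],
], turn=[0, 0, 0, 0, 0], hand=0)

```text
time: 4.62
tool_pos: [0.4715, 0.0845, 0.0034]
tool_rot: [0.001, 0.088, 0.996, 0.0]
contact_force: [-1.3, -0.0, 5.9]
gripper_width: 0.133
grasp_force: 60.4
```

Request:
play_rows([
  [0, 0, 0.02],
  [0, 0, 0.04],
  [0, 0, 0.05],
  [0, 0, 0.04],
  [0, 0.03, 0],
  [0.01, 0.034, 0],
  [0.01, 0.034, 0],
  [0.01, 0.035, 0],
], turn=[0, 0, 0, 0, -10.6, -10.6, -10.6, -10.6])

```text
time: 5.62
tool_pos: [0.5006, 0.2185, 0.1519]
tool_rot: [-0.0, 0.445, 0.896, -0.0]
contact_force: [0.3, 0.1, -0.1]
gripper_width: 0.129
grasp_force: 59.6
```

Request:
play_rows([
  [0.01, 0.035, 0],
  [0.01, 0.035, 0],
  [0.01, 0.035, 0],
  [0, 0, 0],
  [0, 0, 0],
], turn=[-10.6, -10.6, -10.6, 0, 0])

```text
time: 6.25
tool_pos: [0.5303, 0.322, 0.1517]
tool_rot: [-0.0, 0.67, 0.742, -0.001]
contact_force: [0.0, 0.1, -1.3]
gripper_width: 0.131
grasp_force: 59.6
```

```bash
python3 - <<'E'
from h import *
c=cam("wrist"); im=grab_frame("wrist"); ct=cam("top"); it=grab_frame("top")
t=np.radians(5.6); Rz=np.array([[np.cos(t),-np.sin(t)],[np.sin(t),np.cos(t)]])
for hx,hy,z in((.0745,.102,.07),(.0745,.102,.008)):
  q=np.array([[hx,hy],[hx,-hy],[-hx,-hy],[-hx,hy]])@Rz.T+[.561,.3095]
  for cc,m in((c,im),(ct,it)): cv2.polylines(m,[proj(cc,np.c_[q,np.full(4,z)]).astype(np.int32)],True,(255,0,0),1)
b=cv2.resize(it[130:240,170:330],None,fx=4,fy=4); save("pics/w2.png",np.vstack([cv2.resize(im,None,fx=.5,fy=.5)[:,:320],cv2.resize(b,(320,220))]))
s=state(); print(s["time"],s["tool_pos"],s["tool_rot"],s["gripper_width"],s["grasp_force"])
E
```

```text
6.35 [0.53040416 0.3215326  0.15198201] [-4.30252890e-05  6.70813949e-01  7.41625586e-01 -3.67072108e-04] 0.1287462469628748 59.62457835674286
```

View pics/w2.png

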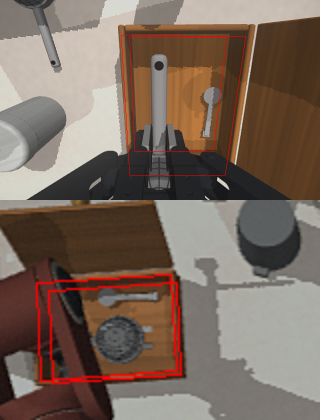

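The wrist half shows the box rim with the handle end inside, and the red model about 6 px short at the far (+y) edge. I'll enlarge to refine the box pose before lowering.

```bash
python3 - <<'E'
from h import *
im=grab_frame("wrist"); save("pics/w3.png",cv2.resize(im[30:300,220:530],None,fx=2.2,fy=2.2,interpolation=cv2.INTER_CUBIC))
E
```

```text
(no output)
```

View pics/w3.png

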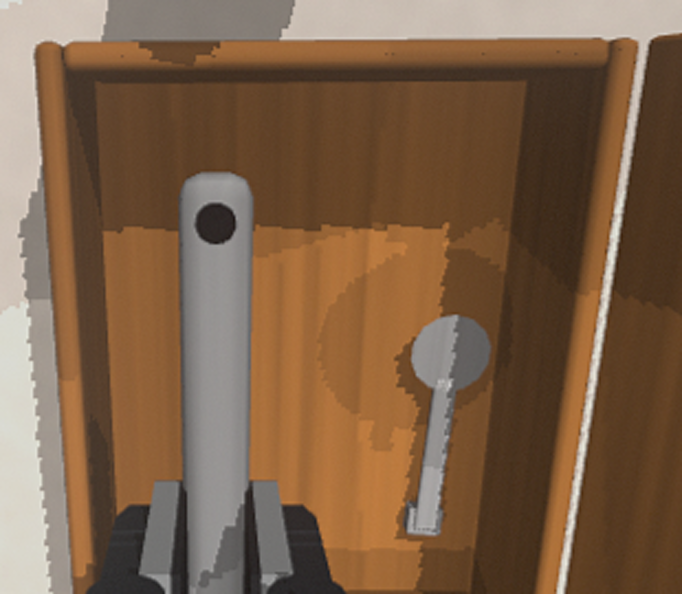

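The inner rim corners show at crop (68,68) and (606,66), and the handle end is at (216,175), level and central in the fingers.

```bash
python3 - <<'E'
from h import *
c=cam("wrist"); f=lambda p,z:unproj(c,np.array(p)/2.2+[220,30],z)[:,:2]
P=f([(37,43),(636,40),(72,590),(560,590),(68,68),(606,66)],.07); print(P.round(4).tolist())
a=lambda d:np.degrees(np.arctan2(d[1],d[0])).round(2)
print("x axis",a(P[1]-P[0]),"y axis-90",a(P[0]-P[2])-90,a(P[1]-P[3])-90,"len",np.linalg.norm(P[1]-P[0]))
for th in(4.5,5.5):
  t=np.radians(th); ex=np.array([np.cos(t),np.sin(t)]); ey=np.array([-ex[1],ex[0]])
  print(th,"centre",((P[0]+P[1])/2-.11*ey).round(4))
H=f([(216,175),(216,480)],.163); print("handle",H.round(4).tolist(),a(H[0]-H[1])-90)
S=f([(450,350),(425,525)],.012);print("spoon",S.round(4).tolist())
E
```

```text
[[0.4733, 0.4154], [0.6331, 0.432], [0.4899, 0.2464], [0.6531, 0.2627], [0.4819, 0.41], [0.6268, 0.4249]]
x axis 5.93 y axis-90 5.599999999999994 6.719999999999999 len 0.16064857807710842
4.5 centre [0.5619 0.314 ]
5.5 centre [0.5638 0.3142]
handle [[0.5239, 0.3916], [0.5294, 0.3365]] 5.709999999999994
spoon [[0.6202, 0.3268], [0.6244, 0.252]]
```

Request:
play_rows([
  [0.003, 0.003, -0.03],
  [0, 0, -0.04],
  [0, 0, -0.03],
  [0, 0, -0.02],
  [0, 0, -0.01],
  [0, 0, -0.008],
  [0, 0, -0.001],
  [0, 0, 0],
], turn=[0, 0, 0, 0, 0, 0, 0, 0])

```text
time: 7.4
tool_pos: [0.5343, 0.3258, 0.0142]
tool_rot: [0.0, 0.671, 0.742, 0.001]
contact_force: [-0.0, -0.9, -0.6]
gripper_width: 0.13
grasp_force: 59.6
```

Request:
play_rows([
  [0, 0, 0],
  [0, 0, 0],
  [0, 0, 0],
  [0, 0, 0],
], turn=[0, 0, 0, 0], hand=0.035)

```text
time: 7.9
tool_pos: [0.5393, 0.3271, 0.0182]
tool_rot: [0.003, 0.671, 0.741, 0.006]
contact_force: [7.7, 0.7, 5.3]
gripper_width: 0.408
grasp_force: 0.0
```

Request:
play_rows([
  [0, 0, 0.02],
  [0, 0, 0.04],
  [0, 0, 0.05],
  [0, 0, 0.04],
], turn=[0, 0, 0, 0])

```text
time: 8.4
tool_pos: [0.534, 0.3258, 0.1667]
tool_rot: [0.0, 0.671, 0.742, 0.001]
contact_force: [1.9, -0.2, 0.2]
gripper_width: 0.41
grasp_force: 0.0
```

Request:
play_rows([
  [-0.006, -0.051, 0.005],
  [-0.006, -0.051, 0.005],
  [-0.006, -0.051, 0.005],
  [-0.006, -0.051, 0.005],
  [-0.006, -0.051, 0.005],
  [-0.006, -0.051, 0.005],
  [-0.006, -0.051, 0],
  [-0.006, -0.055, 0],
], turn=[0, 0, 0, 0, 0, 0, 0, 0], hand=0.06)

```text
time: 9.4
tool_pos: [0.4854, -0.0879, 0.1945]
tool_rot: [0.001, 0.671, 0.742, 0.0]
contact_force: [0.5, 0.1, -0.8]
gripper_width: 0.703
grasp_force: 0.0
```

Request:
play_rows([
  [0, 0, 0],
  [0, 0, 0],
], turn=[0, 0])

```text
time: 9.65
tool_pos: [0.4857, -0.0862, 0.1938]
tool_rot: [0.0, 0.671, 0.742, 0.0]
contact_force: [0.3, -0.3, -0.8]
gripper_width: 0.704
grasp_force: 0.0
```

```bash
python3 - <<'E'
from h import *
s=state();print(s["time"],s["tool_pos"])
c=cam("wrist"); im=grab_frame("wrist"); it=grab_frame("top")
for p in proj(c,[[.486,-.0865,.108]]): cv2.circle(im,tuple(int(a) for a in p),3,(0,0,255),-1); print(p)
for d in trace("wrist","funnel_spout"): print(d["p"],d["location"])
ct=cam("top")
t=np.radians(5.8); Rz=np.array([[np.cos(t),-np.sin(t)],[np.sin(t),np.cos(t)]])
b=cv2.resize(it[125:240,170:330],(640,460),interpolation=cv2.INTER_CUBIC)
save("pics/w4.png",np.hstack([cv2.resize(im,(400,250)),cv2.resize(b,(400,250))]))
for d in trace("top","strainer"): 
  ys,xs=np.nonzero(d["region"]); P=unproj(ct,np.c_[xs,ys],.02)[:,:2]; L=(P-[.563,.3125])@Rz; print(d["p"],L.min(0).round(3),L.max(0).round(3))
E
```

```text
9.65 [ 0.48569884 -0.08616677  0.19383643]
[317.65804594 206.67301381]
0.85 [318.4, 169.6]
0.81 [178.6, 111.0]
0.94 [-0.063 -0.08 ] [0.005 0.086]
0.62 [-0.245  0.055] [-0.182  0.206]
0.19 [-0.28  -0.862] [-0.084 -0.807]
```

View pics/w4.png

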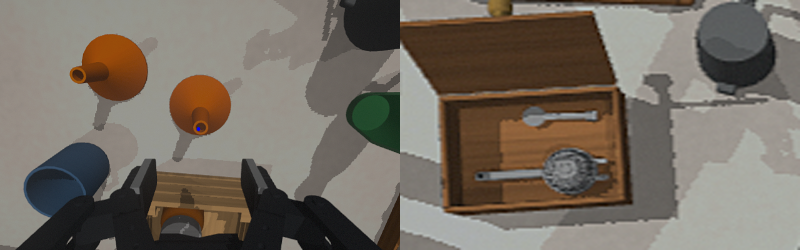

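The strainer lies flat in the box, clear of the spoon (local x −63 to 5 mm, y −80 to 86 mm). The funnel's spout tip sits on my projected dot at about (319,206) full-size. I descend to grip the spout.

Request:
play_rows([
  [0.001, 0, -0.04],
  [0, 0, -0.04],
  [0, 0, -0.03],
  [0, 0, -0.01],
  [0, 0, 0],
], turn=[0, 0, 0, 0, 0])

```text
time: 10.48
tool_pos: [0.4867, -0.086, 0.0732]
tool_rot: [-0.0, 0.67, 0.742, -0.0]
contact_force: [0.4, -0.1, 0.2]
gripper_width: 0.704
grasp_force: 0.0
```

Request:
play_rows([
  [0, 0, 0],
  [0, 0, 0],
  [0, 0, 0],
  [0, 0, 0],
  [0, 0, 0],
], turn=[0, 0, 0, 0, 0], hand=0)

```text
time: 11.1
tool_pos: [0.4881, -0.0869, 0.0749]
tool_rot: [0.001, 0.671, 0.742, 0.001]
contact_force: [1.0, 0.6, 6.3]
gripper_width: 0.205
grasp_force: 59.1
```

Request:
play_rows([
  [0, 0, 0.02],
  [0, 0, 0.04],
  [0, 0, 0.05],
  [0, 0, 0.04],
  [0, 0, 0],
], turn=[0, 0, 0, 0, 0])

```text
time: 11.72
tool_pos: [0.4883, -0.0872, 0.2272]
tool_rot: [0.003, 0.671, 0.742, 0.001]
contact_force: [0.2, 0.3, -1.0]
gripper_width: 0.201
grasp_force: 58.9
```

Request:
play_rows([
  [0.0015, -0.045, 0],
  [0.0015, -0.045, 0],
  [0.0015, -0.046, 0],
  [0.0015, -0.046, 0],
  [0.0015, -0.046, 0],
  [0.0015, -0.046, 0],
  [0, 0, 0],
  [0, 0, 0],
], turn=[0, 0, 0, 0, 0, 0, 0, 0])

```text
time: 12.72
tool_pos: [0.4949, -0.3596, 0.2212]
tool_rot: [-0.002, 0.671, 0.742, 0.0]
contact_force: [-1.1, -0.3, -1.3]
gripper_width: 0.205
grasp_force: 58.9
```

```bash
python3 - <<'E'
from h import *
s=state();print(s["time"],s["tool_pos"])
t=np.radians(1.2); Rz=np.array([[np.cos(t),-np.sin(t)],[np.sin(t),np.cos(t)]])
q=lambda hx,hy,z:np.c_[np.array([[hx,hy],[hx,-hy],[-hx,-hy],[-hx,hy]])@Rz.T+[.4957,-.3188],np.full(4,z)]
a=np.linspace(0,2*np.pi,40); ring=lambda x,y,r,z:np.c_[x+r*np.cos(a),y+r*np.sin(a),np.full(40,z)]
tp=s["tool_pos"]; ims=[]
for n in("wrist","top","scene"):
  c=cam(n); im=grab_frame(n)
  for L,col in((q(.085,.11,.08),(255,0,0)),(ring(.4747,-.2619,.034,.085),(0,0,255)),(ring(tp[0],tp[1],.048,tp[2]-.0745),(0,255,0))):
    cv2.polylines(im,[proj(c,L).astype(np.int32)],True,col,1)
  ims.append(im)
w=cv2.resize(ims[0],(400,250)); tt=cv2.resize(ims[1][170:270,370:530],(400,250),interpolation=cv2.INTER_CUBIC); sc=cv2.resize(ims[2][100:225,180:380],(400,250),interpolation=cv2.INTER_CUBIC)
save("pics/w5.png",np.vstack([np.hstack([w,tt]),np.hstack([sc,sc*0])]))
E
```

```text
12.725 [ 0.49493038 -0.35963148  0.22123101]
```

View pics/w5.png

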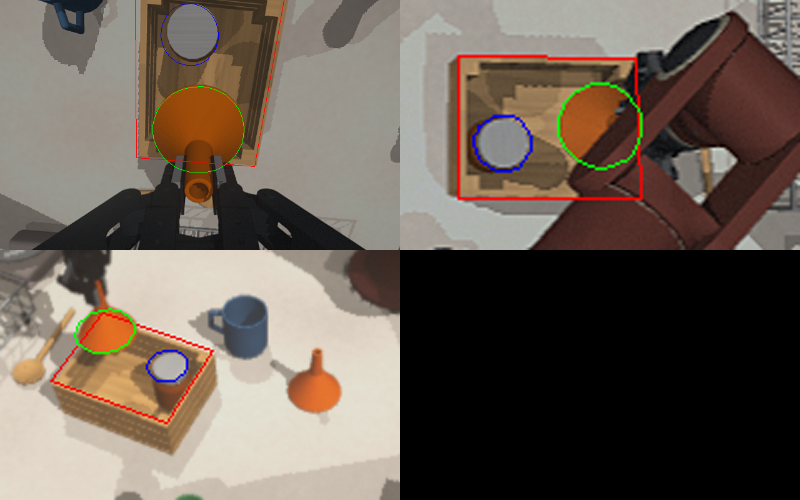

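The crate outline, jar ring and funnel mouth ring all match the pictures in three views. The funnel hangs level and clear of the jar, so I lower it.

Request:
play_rows([
  [0.001, -0.002, -0.03],
  [0, 0, -0.035],
  [0, 0, -0.03],
  [0, 0, -0.02],
  [0, 0, -0.01],
  [0, 0, -0.006],
  [0, 0, 0],
  [0, 0, 0],
], turn=[0, 0, 0, 0, 0, 0, 0, 0])

```text
time: 13.88
tool_pos: [0.4973, -0.3631, 0.0935]
tool_rot: [0.001, 0.671, 0.742, -0.0]
contact_force: [0.3, -0.6, -1.0]
gripper_width: 0.203
grasp_force: 58.9
```

Request:
play_rows([
  [0, 0, -0.004],
  [0, 0, -0.003],
  [0, 0, -0.002],
  [0, 0, 0],
  [0, 0, 0],
], turn=[0, 0, 0, 0, 0])

```text
time: 14.5
tool_pos: [0.4967, -0.3626, 0.0832]
tool_rot: [0.0, 0.671, 0.742, -0.0]
contact_force: [-0.2, -0.4, -1.0]
gripper_width: 0.204
grasp_force: 59.0
```

Request:
play_rows([
  [0, 0, -0.0015],
  [0, 0, 0],
  [0, 0, 0],
], turn=[0, 0, 0])

```text
time: 14.88
tool_pos: [0.4969, -0.3627, 0.083]
tool_rot: [0.0, 0.671, 0.742, -0.0]
contact_force: [-2.4, 2.2, 5.4]
gripper_width: 0.207
grasp_force: 59.7
```

Request:
play_rows([
  [0, 0, 0],
  [0, 0, 0],
  [0, 0, 0],
  [0, 0, 0],
  [0, 0, 0],
], turn=[0, 0, 0, 0, 0], hand=0.05)

```text
time: 15.5
tool_pos: [0.4967, -0.3625, 0.0817]
tool_rot: [-0.0, 0.671, 0.742, 0.0]
contact_force: [1.0, 0.3, 0.6]
gripper_width: 0.584
grasp_force: 0.0
```

Request:
play_rows([
  [0, 0, 0.02],
  [0, 0, 0.05],
  [0, 0, 0.05],
  [0, 0, 0.05],
  [-0.04, 0.06, 0.02],
  [-0.04, 0.06, 0],
  [-0.04, 0.06, 0],
  [0, 0.06, 0],
], turn=[0, 0, 0, 0, 0, 0, 0, 0])

```text
time: 16.5
tool_pos: [0.3926, -0.1475, 0.2702]
tool_rot: [0.002, 0.672, 0.741, 0.0]
contact_force: [0.8, 0.5, 0.4]
gripper_width: 0.586
grasp_force: 0.0
```

Request:
play_rows([
  [0, 0.06, 0],
  [0, 0.06, 0],
  [0, 0, 0],
  [0, 0, 0],
], turn=[0, 0, 0, 0])

```text
time: 17.0
tool_pos: [0.3941, -0.0286, 0.2697]
tool_rot: [0.001, 0.671, 0.742, 0.0]
contact_force: [0.2, 0.1, 0.1]
gripper_width: 0.586
grasp_force: 0.0
```

```bash
python3 - <<'E'
from h import *
t=grab_frame("top"); s=grab_frame("scene")
save("pics/end.png",np.vstack([cv2.resize(t[110:290,160:500],(580,300)),cv2.resize(s[90:290,170:500],(580,300))])); print(state()["tool_pos"],state()["time"])
E
```

```text
[ 0.39405624 -0.02953551  0.26905183] 17.1
```

View pics/end.png

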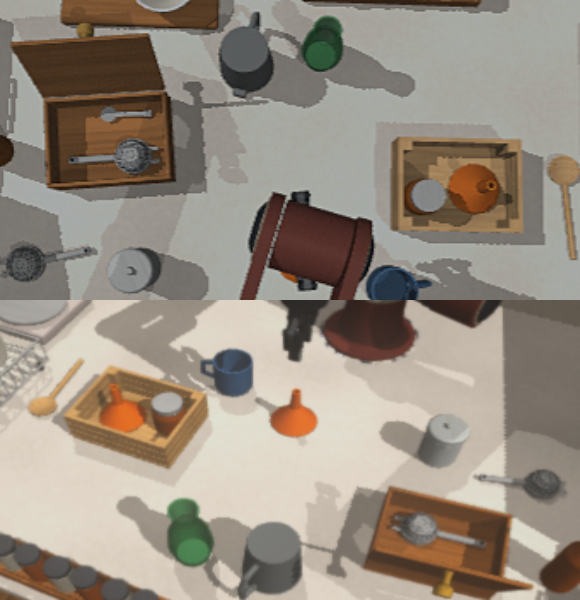

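The funnel stands upright, mouth down, in the crate beside the upright jar. The strainer lies flat in the box, and nothing else has moved.

```bash
python3 -c "
from plant import *
print(job_done())"
```

```text
the job is handed in; nothing more can be done
None
```

The job is handed in at about 17 s of robot time: in the last pictures the strainer lies flat in the tea box clear of the spoon, the funnel stands mouth down in the crate beside the upright jar, and nothing else appears to have moved.

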